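# Unlatch the glass-rod chest

### The job

Open the latch of the steel glass-rod chest on the torch bench: press the round black release button gently, without forcing it, until the T-handle pops up, then turn the T-handle clockwise (seen from above) to its stop and let go so that the lid rises ajar on its struts. Leave the jar, the cup of rods and the paddle alone.

Things in the scene. Friction and masses are not known exactly. Their poses are not given: they have to be found in the camera images.
- bar_mid (a point): Centre of the T-handle's dark steel grip bar, 84 mm long (this point's y), 14 mm wide (x), 14 mm high (z up), on a 16 mm stem under its middle. Stowed, it lies in the dish, top level with the rim, and cannot be gripped or turned. Released, a light spring pops it 36 mm straight up in about 0.5 s: its underside then stands 22 mm above the rim and it can be gripped across its width from above.
- dish_mid (a point): Centre of the oblong steel dish on the lid, at rim height (130 mm above the bench), on the T-handle's turning axis. Outside 36 mm (x) by 108 mm (y, along the stowed bar). The lid around it lies 18 mm lower than the rim.
- release: The release button: flat-topped, round, black, 25 mm across, in a fixed steel collar 38 mm across and 18 mm high, 95 mm from the T-handle's axis in the stowed bar's +y direction. Origin: on the button's axis, 18 mm below the collar's top; z up. The button's top stands 10 to 24 mm above the collar's top (28 to 42 mm above this origin); this differs from chest to chest and is not measured: feel for it.
- collar_top (a point): Centre of the collar's top, level with the dish's rim; press the button here, along -z. The button is sprung: it starts at 1.5 N and stiffens to 6 to 9 N, then the catch lets go (5 to 6 mm of travel) and the force drops to about 5 N; it bottoms hard at 7 mm and springs back when let go. More than 20 N on it damages the catch.
- pop (a joint): How far the T-handle has popped up, m: 0 stowed, about 0.036 fully up.
- turn (a joint): How far the T-handle is turned clockwise seen from above, rad: 0 latched (bar along the dish), hard stop at 1.35. It turns stiffly (about 0.2 N m, plus the drag of the loaded latch). The dish blocks it unless it has popped up. The latch clears at about 1.0 rad.
- lid (a joint): Lid angle, rad: 0 shut, 0.2 ajar (a stop). The lid is hinged along the chest's far edge, 185 mm beyond the T-handle's axis. When the latch clears, struts lift it slowly (about 5 N up at the handle, about a second), by 37 mm at the handle, which goes with it and tilts by 0.2 rad, its top towards the hinge.
- chest: The grey steel rod chest, fixed to the bench: 260 mm deep (its x), 400 mm wide (its y), 112 mm high with its lid. Origin: centre of the underside. Its front, near which the T-handle lies, faces its own -x; the hinge is at +x.
- jar_mid (a point): Bystander: amber glass jar with a steel cap, 60 mm in diameter, 85 mm high, standing beside the chest. Point half-way up.
- rodcup_mid (a point): Bystander: steel cup 64 mm in diameter, 90 mm high, with thin glass rods standing up to 150 mm. Point half-way up.
- paddle_grip (a point): Bystander: paddle with a wooden handle, 200 mm long, lying on the bench. Point on its handle.

How it is judged:
On the way, in this order (a step that is already met when the one before it is completed fails the run):
1. the T-handle has popped up, still unturned and the lid shut (value of joint pop above 0.03 m and value of joint turn below 0.3 rad and value of joint lid below 0.04 rad), for 0.2 s.
2. the T-handle is turned to its stop (value of joint turn above 1.2 rad), for 0.2 s.
At the end, for the whole second after the job is handed in: The T-handle stands popped up (over 30 mm) and turned at least 1.15 rad clockwise, and the lid rests ajar by at least 0.16 rad (value of joint pop above 0.03 m and value of joint turn above 1.15 rad and value of joint lid above 0.16 rad and velocity of joint lid below 0.05 rad/s); the robot touches nothing.
It fails at once if the release button is forced with more than 20 N (contact force between anything else and release above 20 N).
It fails at once if a bystander is pushed more than 30 mm (distance of any of jar_mid, rodcup_mid, paddle_grip from where it was at the start of the episode above 0.03 m).
It fails at once if a bystander is tipped over (angle between any of jar_mid, rodcup_mid's own z axis and vertical above 0.6 rad).
It also fails if it takes over 54 s, if anything falls off the work surface, if the arm or the gripper's body presses on something with over 40 N, if the wrist force passes 120 N, or if a joint passes its speed limit or range.

### The arm

A 6-joint arm with a two-finger parallel gripper is mounted at the origin on the work surface. World frame = base frame: x ahead of the robot, y to its left, z up, the work surface at z = 0. Lengths are in m, angles in rad, forces in N, time in s.
With the tool pointing down it reaches from about 0.35 to 0.975 m from the base axis. Payload 17.4 kg.
Tool frame: the origin (TCP) lies on the centre line of the jaws, within the pads' length; the fingertips stand 14 mm ahead of it and the grasp point (between the pads) lies 5 mm behind it; z points along the fingers, y is the line along which they close (so a half turn about z gives the same grasp; the last joint's range is limited). The gripper opens to 85 mm and grips with 20 to 120 N. Pads are 22 mm wide; open, the fingers measure 114 mm over their backs; the gripper's body (76 mm by 85 mm) begins 54 mm behind the grasp point. The pads swing forward as they close: fully open they stand 13 mm farther back than shut.
Start: joints at [-1.338, 0.116, 1.442, -0, 1.584, -0.038], TCP at [0.181, -0.65, 0.245] pointing down, gripper open.
Joint ranges: [-2.83, 2.83], [-0.83, 2.19], [0.07, 2.5], [-1.14, 4.28], [0.01, 3], [-2.97, 2.97]. Speed limits (rad/s): [1.89, 1.89, 2.22, 3.14, 3.14, 3.14].

### API

Orientations are given as [roll, pitch, yaw] about the fixed x, y, z axes, in that order (R = Rz(yaw) Ry(pitch) Rx(roll)).
In Python, from station import robot gives the robot as it stands.
- The arm moves only by the tool carry_out, never from a script. Its argument "moves" is a list of rows, each a list of 3 entries, a list of its own where there are three numbers: the opening, from 0 (shut) to 1 (fully open), then the shift along the tool's x, y, z in units of 0.04 m (1.0 is 0.04 m), then the turn about the tool's z in units of 5 degrees (1.0 is 5 degrees). A call has 1 to 5 rows; each row shifts and turns the commanded pose from where the row before left it, along the tool's axes as they then stand; what a row does not reach is not made up. A row lasts 1/8 s, in which the tool goes at most 62.5 mm and 10.7 degrees, less where a joint would pass 70% of its speed; a pose out of reach is approached as far as the arm can. A call with a number of a shift or a turn outside -1 to 1 is refused whole. A call with a gripper value outside its range is refused whole. The fingers move at their own pace and stop on an object; the grip force is fixed at half the most. Time passes only in rows, so rows that do not move let the fingers close. It gives the time, the measured TCP pose, the force, the opening and the grip force at its end, in the units of the state.
- robot.get_state(): the state, without advancing time (a new reading comes with each control period).
- robot.read_camera(name): name is "side" or "top"; returns the picture (400x640x3 uint8, red, green, blue); there is no depth.
- robot.calibration(name): a dict with "K" (3x3 intrinsics, pixels), "origin" and "attitude" of the camera in the world. Camera axes: x right, y up, looking along -z (the intrinsics and any distortion apply to the point x, -y, -z); pixel columns grow to the right and rows downward; lengths in m; the calibration is good to about 2 mm. A picture is of the moment at which its call begins. calibration takes no time and is no camera call.
- robot.job_done(): hands the job in; it is judged then, once.
The state is a dict: "t": time; "joints": joint angles; "dq": joint speeds; "joint_efforts": joint torques, N m; "ee_pos": TCP position; "tool_rot": TCP orientation; "wrist_force": force on the tool from outside, world axes, zero at the start; "moment": the same for the moment, N m; "finger_gap": finger opening in m; "grip_force": force on a finger pad.
Only numpy, scipy, OpenCV 4.12 (cv2) and the standard library are available. Lean on these libraries where they do the work, as an engineer would, in place of code of your own. Each camera call takes 0.05 s, during which the arm holds its last target. There are 200 camera calls.

## Working session

There is one attempt and no reset: what is moved stays moved. The work goes in short steps, Python scripts to look and compute and a tool call to move; the robot and the scene stay as the last step left them, time stands still between calls to the robot, and variables do not carry over. Pictures are saved under pics/ and viewed, at most 10 in all, crops included, and the job is handed in when it is done.

Besides the shell and the picture viewer there is one more tool, called as name(argument=value, ...), one argument or row to a line, values as JSON. carry_out: Moves the arm, as the interface text tells. Shifts and turns lie within -1 to 1; 1 stands for 0.04 m of shift or 5 degrees of turn. Its arguments: {"type":"object","properties":{"moves":{"type":"array","items":{"type":"array"}}},"required":["moves"]}

```bash
mkdir -p pics; python3 - <<'E'
from station import robot
import cv2
for n in("top","side"):
    cv2.imwrite(f"pics/{n}0.png",robot.read_camera(n)[:,:,::-1]); print(robot.calibration(n))
print(robot.get_state())
E
```

```text
{'K': array([[478.22336055,   0.        , 319.67466553],
       [  0.        , 478.22336055, 195.8029885 ],
       [  0.        ,   0.        ,   1.        ]]), 'origin': array([0.43593636, 0.01625127, 1.33532155]), 'attitude': array([ 0.16605282,  0.00995611, -1.57000197])}
{'K': array([[434.80360213,   0.        , 328.70552621],
       [  0.        , 434.80360213, 205.02044174],
       [  0.        ,   0.        ,   1.        ]]), 'origin': array([0.40479802, 0.93958839, 0.6061178 ]), 'attitude': array([ 1.07321979, -0.00846168, -2.88680601])}
{'t': 0.1, 'joints': array([-1.33780270e+00,  1.16420422e-01,  1.44222224e+00,  4.26861395e-05,
        1.58398066e+00, -3.78168142e-02]), 'dq': array([-0.00030614, -0.00189717, -0.00242302, -0.00050036,  0.00040876,
       -0.00106496]), 'joint_efforts': array([ 2.14127940e-03, -7.33668923e+01, -6.33789253e+01, -6.64808726e-05,
        5.31247293e-03,  3.48056790e-05]), 'ee_pos': array([ 0.18052558, -0.6502451 ,  0.24463309]), 'tool_rot': array([-3.14056434e+00, -8.16196358e-05,  2.70810943e-01]), 'wrist_force': array([ 0.08645293,  0.1792656 , -0.63912368]), 'moment': array([-0.00141715,  0.0063864 , -0.01395952]), 'grip_force': 0.0, 'finger_gap': 0.08512613963250384}
```

View pics/top0.png

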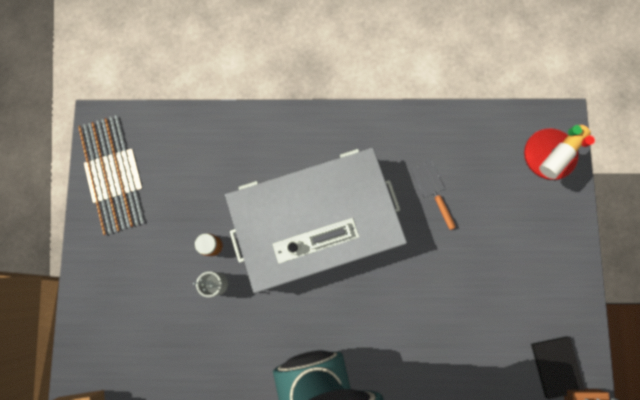

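View pics/side0.png

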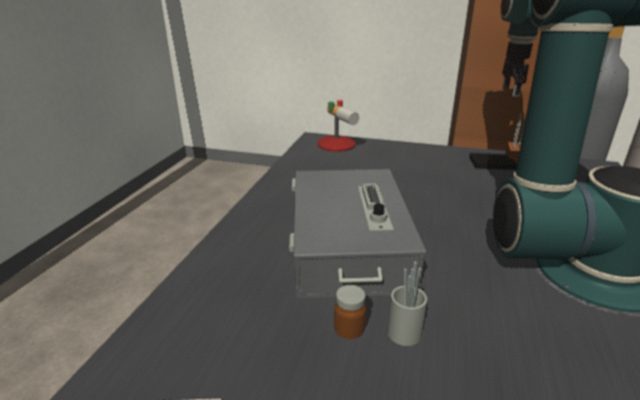

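The top view shows the chest, with the button near (293,247) and the dish near (333,235). The jar is at (208,244), the cup at (209,284) and the paddle at (445,212). I'll zoom in on the dish and button.

```bash
cat > h.py <<'E'
import numpy as np
from scipy.spatial.transform import Rotation as R
from station import robot
def px2w(n,u,v,z):
    c=robot.calibration(n);d=np.linalg.inv(c["K"])@[u,v,1];d=R.from_euler("xyz",c["attitude"]).apply([d[0],-d[1],-d[2]])
    o=c["origin"];return o+d*(z-o[2])/d[2]
def w2px(n,p):
    c=robot.calibration(n);q=R.from_euler("xyz",c["attitude"]).inv().apply(np.array(p)-c["origin"])
    q=c["K"]@[q[0],-q[1],-q[2]];return q[:2]/q[2]
E
python3 - <<'E'
import cv2
a=cv2.imread("pics/top0.png")[205:275,260:370];b=cv2.imread("pics/side0.png")[175:235,340:410]
cv2.imwrite("pics/c0.png",cv2.resize(a,None,fx=7,fy=7,interpolation=cv2.INTER_CUBIC))
cv2.imwrite("pics/c1.png",cv2.resize(b,None,fx=9,fy=9,interpolation=cv2.INTER_CUBIC))
E
```

```text
(no output)
```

View pics/c0.png

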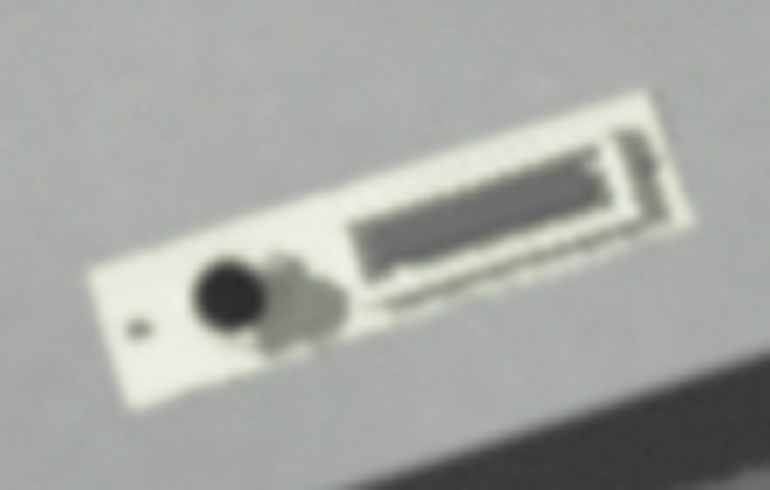

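View pics/c1.png

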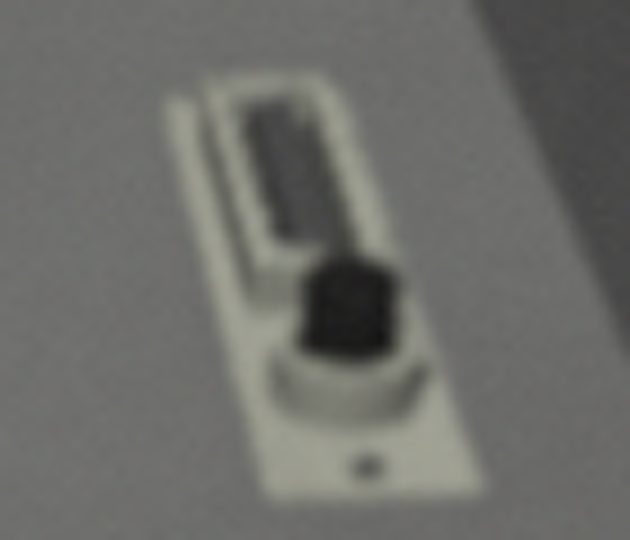

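Crop pixels: the button is at (231,296) from the top and the bar's centre at (483,215). In the side view the black button spans rows 255–358.

```bash
python3 - <<'E'
from h import *
f=lambda x,y:((x+.5)/7-.5+260,(y+.5)/7-.5+205)
g=lambda x,y:((x+.5)/9-.5+340,(y+.5)/9-.5+175)
bar=px2w("top",*f(483,215),.13)
e1=px2w("top",*f(360,252),.13);e2=px2w("top",*f(606,178),.13)
print("bar",bar,e1,e2,np.linalg.norm(e1-e2))
p1=px2w("top",*f(109,340),.112);p2=px2w("top",*f(670,156),.112);d=p1-p2;print("plate yaw of +y dir",np.degrees(np.arctan2(d[1],d[0])),np.linalg.norm(d))
c=px2w("top",*f(231,296),.145);b=c-bar;print(c,np.linalg.norm(b[:2]),np.degrees(np.arctan2(b[1],b[0])))
# side ray: bar check
print("bar side",px2w("side",*g(293,170),.13))
u=d/np.linalg.norm(d);but=bar+.095*u
for z in(.13,.14,.147,.154):
    q=px2w("top",*f(231,296),z); s=w2px("side",q); print(z,q,[(s[0]-340+.5)*9-.5,(s[1]-175+.5)*9-.5])
# button silhouette vertical extent in side
for z in(.14,.147,.154):
    q=but.copy();ys=[]
    for t in np.linspace(0,6.28,40):
        ys.append((w2px("side",[but[0]+.0125*np.cos(t),but[1]+.0125*np.sin(t),z])[1]-175+.5)*9-.5)
    print(z,min(ys),max(ys))
print("but",but)
E
```

```text
bar [0.53702631 0.00590824 0.13      ] [0.52372428 0.05015408 0.13      ] [ 0.55036728 -0.03846708  0.13      ] 0.09253950261365225
plate yaw of +y dir 108.14649898189872 0.21531188062931522
[0.50706102 0.09540344 0.145     ] 0.09437854508172708 108.51187200349062
bar side [0.53549397 0.00551732 0.13      ]
0.13 [0.5079573  0.09640088 0.13      ] [np.float64(341.7911826788576), np.float64(344.3093139653578)]
0.14 [0.50735978 0.09573592 0.14      ] [np.float64(347.14330924678814), np.float64(307.99324651478)]
0.147 [0.50694151 0.09527044 0.147     ] [np.float64(350.9185631346181), np.float64(282.3768166539859)]
0.154 [0.50652325 0.09480497 0.154     ] [np.float64(354.7177636754686), np.float64(256.59790030202055)]
0.14 284.4350012895422 333.67048650048747
0.147 259.6686262829069 308.5044082539202
0.154 234.73114617549183 283.16042578629623
but [0.50743878 0.09618325 0.13      ]
```

```bash
python3 - <<'E'
from h import *
s=robot.get_state();p=s["ee_pos"].copy();y=s["tool_rot"][2];T=np.array([.507,.0955,.20]);yt=np.radians(108.3)
N=21;dz=(p[2]-T[2])/.04
w=(T-p)/N
for i in range(N):
    a=R.from_euler("xyz",[np.pi,0,y]).inv().apply(w)/.04
    a[2]=0
    t=min(1,np.degrees(y-yt)/-5) ; t=-max(0,t)
    a=np.round(a,2);t=round(t,2)
    p+=R.from_euler("xyz",[np.pi,0,y]).apply(a*.04);y+=-np.radians(5*t)
    w=(T-p)/max(1,N-1-i)
    print([0,a.tolist(),t])
print(p,np.degrees(y))
E
```

```text
[0, [0.61, -0.75, 0.0], -1]
[0, [0.68, -0.7, 0.0], -1]
[0, [0.73, -0.63, 0.0], -1]
[0, [0.79, -0.57, 0.0], -1]
[0, [0.83, -0.5, 0.0], -1]
[0, [0.87, -0.42, 0.0], -1]
[0, [0.91, -0.34, 0.0], -1]
[0, [0.93, -0.26, 0.0], -1]
[0, [0.95, -0.18, 0.0], -1]
[0, [0.96, -0.1, 0.0], -1]
[0, [0.97, -0.01, 0.0], -1]
[0, [0.97, 0.07, 0.0], -1]
[0, [0.96, 0.15, 0.0], -1]
[0, [0.94, 0.24, 0.0], -1]
[0, [0.92, 0.32, 0.0], -1]
[0, [0.88, 0.39, 0.0], -1]
[0, [0.85, 0.47, 0.0], -1]
[0, [0.8, 0.54, 0.0], -1]
[0, [0.75, 0.61, 0.0], np.float64(-0.56)]
[0, [0.72, 0.65, 0.0], 0]
[0, [0.72, 0.65, 0.0], 0]
[0.50707189 0.09536087 0.24463309] 108.31632408168578
```

carry_out(
  moves=[
    [0,[0.61,-0.75,0],-1],
    [0,[0.68,-0.7,0],-1],
    [0,[0.73,-0.63,0],-1],
    [0,[0.79,-0.57,0],-1],
    [0,[0.83,-0.5,0],-1],
  ],
)

```text
t: 0.72
ee_pos: [0.2585, -0.4714, 0.245]
tool_rot: [-3.141, -0.0, 0.71]
wrist_force: [0.8, -0.3, 0.3]
finger_gap: 0.0003
grip_force: 0.0
```

carry_out(
  moves=[
    [0,[0.87,-0.42,0],-1],
    [0,[0.91,-0.34,0],-1],
    [0,[0.93,-0.26,0],-1],
    [0,[0.95,-0.18,0],-1],
    [0,[0.96,-0.1,0],-1],
  ],
)

```text
t: 1.35
ee_pos: [0.3365, -0.2944, 0.2451]
tool_rot: [-3.141, -0.0, 1.146]
wrist_force: [0.6, 0.2, -0.3]
finger_gap: -0.0001
grip_force: 0.0
```

carry_out(
  moves=[
    [0,[0.97,-0.01,0],-1],
    [0,[0.97,0.07,0],-1],
    [0,[0.96,0.15,0],-1],
    [0,[0.94,0.24,0],-1],
    [0,[0.92,0.32,0],-1],
  ],
)

```text
t: 1.98
ee_pos: [0.4144, -0.1164, 0.2452]
tool_rot: [-3.142, -0.0, 1.583]
wrist_force: [-0.5, 0.1, 0.3]
finger_gap: 0.0001
grip_force: 0.0
```

carry_out(
  moves=[
    [0,[0.88,0.39,0],-1],
    [0,[0.85,0.47,0],-1],
    [0,[0.8,0.54,0],-1],
    [0,[0.75,0.61,0],-0.56],
    [0,[0.72,0.65,0],0],
  ],
)

```text
t: 2.6
ee_pos: [0.4917, 0.061, 0.2451]
tool_rot: [-3.141, -0.0, 1.891]
wrist_force: [0.9, 0.1, -0.2]
finger_gap: -0.0003
grip_force: 0.0
```

carry_out(
  moves=[
    [0,[0.72,0.65,0],0],
    [0,[0,0,0],0],
    [0,[0,0,0],0],
  ],
)

```text
t: 2.98
ee_pos: [0.5069, 0.095, 0.245]
tool_rot: [-3.141, 0.0, 1.891]
wrist_force: [-0.1, -1.0, -0.2]
finger_gap: 0.0
grip_force: 0.0
```

carry_out(
  moves=[
    [0,[0,0,0.7],0],
    [0,[0,0,0.7],0],
    [0,[0,0,0.35],0],
    [0,[0,0,0],0],
  ],
)

```text
t: 3.48
ee_pos: [0.5068, 0.0947, 0.175]
tool_rot: [-3.141, -0.0, 1.89]
wrist_force: [-0.4, -0.5, 1.0]
finger_gap: 0.0002
grip_force: 0.0
```

```bash
python3 - <<'E'
from h import *
import cv2
b=robot.read_camera("side")[120:240,320:440,::-1]
t=robot.read_camera("top")[190:290,250:370,::-1]
b=cv2.resize(b,(400,400),interpolation=cv2.INTER_CUBIC);t=cv2.resize(t,(400,333),interpolation=cv2.INTER_CUBIC)
cv2.imwrite("pics/p1.png",np.hstack([b,cv2.copyMakeBorder(t,0,67,0,0,cv2.BORDER_CONSTANT)]))
E
```

```text
(no output)
```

View pics/p1.png

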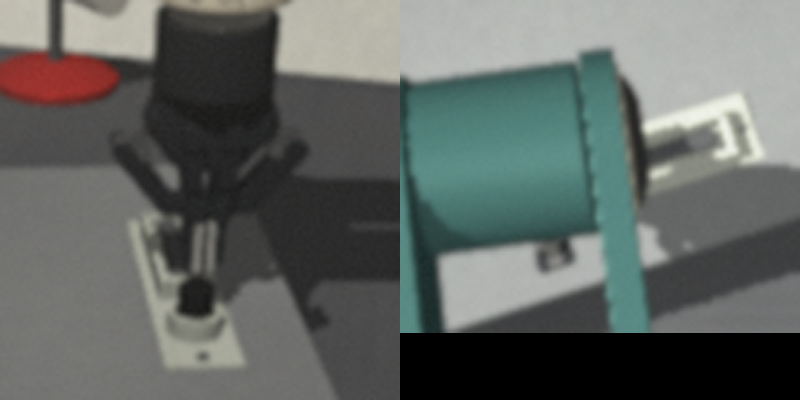

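The fingers sit over the button: fingers at crop (205,265), button at (197,290). The top view is blocked by the arm. Next I'll feel downward.

carry_out(
  moves=[
    [0,[0,0,0.04],0],
    [0,[0,0,0.04],0],
    [0,[0,0,0.03],0],
    [0,[0,0,0.03],0],
    [0,[0,0,0.03],0],
  ],
)

```text
t: 4.2
ee_pos: [0.5071, 0.0952, 0.1684]
tool_rot: [-3.142, 0.0, 1.89]
wrist_force: [0.5, 0.4, 0.1]
finger_gap: 0.0001
grip_force: 0.0
```

carry_out(
  moves=[
    [0,[0,0,0.025],0],
    [0,[0,0,0.025],0],
    [0,[0,0,0],0],
  ],
)

```text
t: 4.58
ee_pos: [0.5071, 0.0952, 0.1664]
tool_rot: [-3.142, -0.0, 1.89]
wrist_force: [-0.7, -1.1, 0.4]
finger_gap: 0.0001
grip_force: 0.0
```

carry_out(
  moves=[
    [0,[0,0,0.025],0],
    [0,[0,0,0.025],0],
    [0,[0,0,0],0],
  ],
)

```text
t: 4.95
ee_pos: [0.5071, 0.0952, 0.1644]
tool_rot: [-3.141, -0.0, 1.89]
wrist_force: [-0.2, -0.0, 0.2]
finger_gap: 0.0001
grip_force: 0.0
```

Tip at 0.1504, no contact yet.

carry_out(
  moves=[
    [0,[0,0,0.025],0],
    [0,[0,0,0.025],0],
    [0,[0,0,0],0],
  ],
)

```text
t: 5.32
ee_pos: [0.5072, 0.0952, 0.1628]
tool_rot: [3.141, 0.0, 1.891]
wrist_force: [-1.9, 0.2, 5.2]
finger_gap: -0.0001
grip_force: 2.0
```

carry_out(
  moves=[
    [0,[0,0,0.025],0],
    [0,[0,0,0.025],0],
    [0,[0,0,0],0],
  ],
)

```text
t: 5.7
ee_pos: [0.5072, 0.0952, 0.1609]
tool_rot: [3.141, 0.0, 1.89]
wrist_force: [-1.4, -0.3, 6.7]
finger_gap: 0.0001
grip_force: 3.1
```

carry_out(
  moves=[
    [0,[0,0,0.025],0],
    [0,[0,0,0],0],
  ],
)

```text
t: 5.95
ee_pos: [0.5072, 0.0952, 0.1601]
tool_rot: [3.141, 0.0, 1.89]
wrist_force: [-2.7, 0.1, 7.1]
finger_gap: 0.0004
grip_force: 3.7
```

carry_out(
  moves=[
    [0,[0,0,0.025],0],
    [0,[0,0,0],0],
  ],
)

```text
t: 6.2
ee_pos: [0.5071, 0.0952, 0.1591]
tool_rot: [3.141, 0.0, 1.891]
wrist_force: [-3.5, -0.9, 9.0]
finger_gap: 0.0001
grip_force: 3.9
```

carry_out(
  moves=[
    [0,[0,0,0.015],0],
    [0,[0,0,0],0],
  ],
)

```text
t: 6.45
ee_pos: [0.5071, 0.0952, 0.1584]
tool_rot: [3.141, 0.0, 1.89]
wrist_force: [-3.5, -1.2, 8.6]
finger_gap: -0.0002
grip_force: 3.9
```

carry_out(
  moves=[
    [0,[0,0,0.015],0],
    [0,[0,0,0],0],
  ],
)

```text
t: 6.7
ee_pos: [0.5071, 0.0952, 0.1579]
tool_rot: [3.141, 0.0, 1.89]
wrist_force: [-4.4, -0.3, 9.4]
finger_gap: -0.0002
grip_force: 4.4
```

carry_out(
  moves=[
    [0,[0,0,0.015],0],
    [0,[0,0,0],0],
  ],
)

```text
t: 6.95
ee_pos: [0.5072, 0.0952, 0.157]
tool_rot: [3.141, 0.0, 1.89]
wrist_force: [-1.9, -0.1, 5.2]
finger_gap: 0.0002
grip_force: 2.5
```

The force dropped to 5.2 N, so the catch has let go. I'll hold, back off upwards and look.

carry_out(
  moves=[
    [0,[0,0,0],0],
    [0,[0,0,0],0],
    [0,[0,0,0],0],
    [0,[0,0,0],0],
    [0,[0,0,0],0],
  ],
)

```text
t: 7.58
ee_pos: [0.5072, 0.0952, 0.1569]
tool_rot: [3.141, 0.0, 1.891]
wrist_force: [-1.0, -0.3, 5.7]
finger_gap: 0.0001
grip_force: 2.5
```

carry_out(
  moves=[
    [0,[0,0,-0.3],0],
    [0,[0,0,-0.8],0],
    [0,[0,0,-1],0],
    [0.5,[0,0,-0.5],0],
    [0.5,[0,0,0],0],
  ],
)

```text
t: 8.2
ee_pos: [0.5074, 0.0952, 0.2618]
tool_rot: [3.14, 0.0, 1.89]
wrist_force: [-0.2, -0.9, -0.1]
finger_gap: 0.036
grip_force: 0.0
```

```bash
python3 - <<'E'
from h import *
import cv2
b=robot.read_camera("side")[120:240,320:440,::-1]
cv2.imwrite("pics/p2.png",cv2.resize(b,(600,600),interpolation=cv2.INTER_CUBIC))
# predicted bar end pixels, popped vs stowed (top height)
u=np.array([np.cos(np.radians(108.3)),np.sin(np.radians(108.3)),0])
for z in(.13,.166):
  for s in(-.042,0,.042):
    print(z,s,(w2px("side",np.array([.5365,.0057,z])+s*u)-[320,120])*5)
E
```

```text
0.13 -0.042 [245.74050303 329.07645003]
0.13 0 [258.43348958 367.13422709]
0.13 0.042 [272.04809768 407.95533079]
0.166 -0.042 [249.60425919 263.30079781]
0.166 0 [262.64581031 299.64851144]
0.166 0.042 [276.65061102 338.68086896]
```

View pics/p2.png

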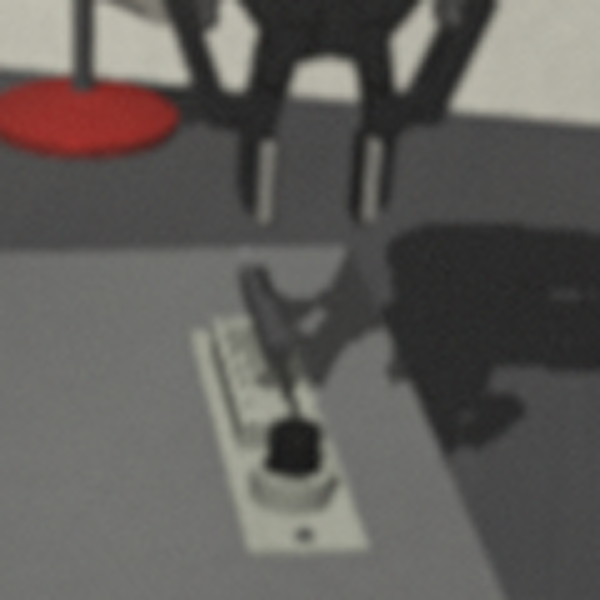

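The handle has popped up, standing from (253,265) to (285,340) as predicted. I'll move over it and descend.

carry_out(
  moves=[
    [0.5,[-0.9,0,0],0],
    [0.5,[-0.9,0,0],0],
    [0.5,[-0.57,0,0.4],0],
    [0.5,[0,0,0.6],0],
    [0.5,[0,0,0],0],
  ],
)

```text
t: 8.88
ee_pos: [0.5358, 0.005, 0.2175]
tool_rot: [-3.137, -0.002, 1.89]
wrist_force: [-0.1, 0.7, 0.4]
finger_gap: 0.0426
grip_force: 0.0
```

carry_out(
  moves=[
    [0.5,[0,0,0.6],0],
    [0.5,[0,0,0.5],0],
    [0.5,[0,0,0.3],0],
    [0.5,[0,0,0.3],0],
    [0.5,[0,0,0],0],
  ],
)

```text
t: 9.5
ee_pos: [0.5366, 0.0053, 0.152]
tool_rot: [-3.141, -0.0, 1.891]
wrist_force: [-0.2, 0.7, 0.5]
finger_gap: 0.0428
grip_force: 0.0
```

```bash
python3 - <<'E'
from h import *
import cv2
b=robot.read_camera("side")[120:240,320:440,::-1]
cv2.imwrite("pics/p3.png",cv2.resize(b,(600,600),interpolation=cv2.INTER_CUBIC))
E
```

```text
(no output)
```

View pics/p3.png

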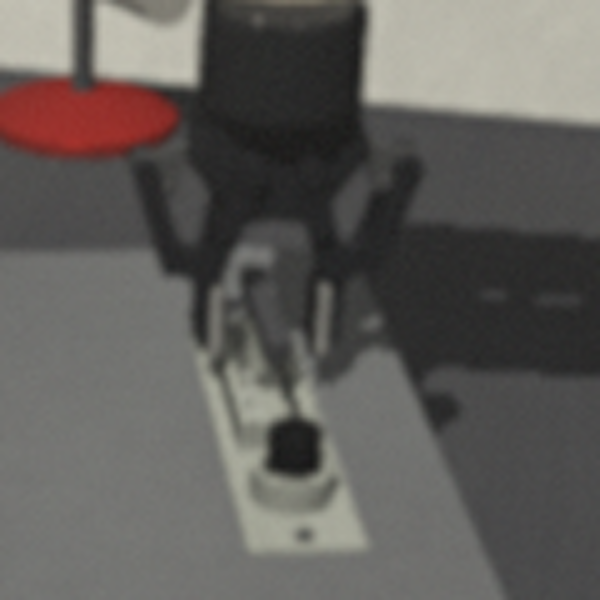

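The bar at x≈268 lies midway between the pads at 215 and 322. Closing now.

carry_out(
  moves=[
    [0,[0,0,-0.05],0],
    [0,[0,0,0],0],
    [0,[0,0,0],0],
    [0,[0,0,0],0],
    [0,[0,0,0],0],
  ],
)

```text
t: 10.18
ee_pos: [0.5369, 0.0051, 0.1548]
tool_rot: [-3.142, 0.0, 1.89]
wrist_force: [-3.9, -2.2, 1.3]
finger_gap: 0.0129
grip_force: 61.1
```

carry_out(
  moves=[
    [0,[0,0,0],0.5],
    [0,[0,0,0],1],
    [0,[0,0,0],1],
    [0,[0,0,0],1],
    [0,[0,0,0],1],
  ],
)

```text
t: 10.8
ee_pos: [0.5372, 0.0052, 0.1549]
tool_rot: [3.141, 0.0, 1.495]
wrist_force: [0.0, -1.6, 3.0]
finger_gap: 0.0128
grip_force: 61.3
```

carry_out(
  moves=[
    [0,[0,0,0],1],
    [0,[0,0,0],1],
    [0,[0,0,0],1],
    [0,[0,0,0],1],
    [0,[0,0,0],1],
  ],
)

```text
t: 11.42
ee_pos: [0.5376, 0.0051, 0.1551]
tool_rot: [3.14, -0.001, 1.059]
wrist_force: [2.1, -2.3, 2.7]
finger_gap: 0.0125
grip_force: 61.4
```

```bash
python3 -c "
from h import *
s=robot.get_state();print(s['ee_pos'],s['tool_rot'],s['wrist_force'],s['moment'],s['finger_gap'],s['grip_force'])"
```

```text
[0.53756349 0.00507032 0.15509842] [ 3.13968106e+00 -6.21881903e-04  1.05891506e+00] [ 2.1390869  -2.29285519  2.65194652] [-0.55446991 -0.42396561  0.29899868] 0.01247585259758839 61.407692804932594
```

carry_out(
  moves=[
    [0,[0,0,0],1],
    [0,[0,0,0],1],
    [0,[0,0,0],1],
    [0,[0,0,0],1],
    [0,[0,0,0],1],
  ],
)

```text
t: 12.05
ee_pos: [0.5382, 0.0049, 0.1555]
tool_rot: [3.139, -0.003, 0.622]
wrist_force: [9.5, -4.0, 1.9]
finger_gap: 0.0131
grip_force: 61.2
```

```bash
python3 -c "
from h import *
s=robot.get_state();print(s['ee_pos'],s['tool_rot'],s['wrist_force'],s['moment'],s['finger_gap'],s['grip_force'])"
```

```text
[0.53817154 0.0049338  0.15552032] [ 3.13885259e+00 -2.67534325e-03  6.22466104e-01] [ 9.48479363 -4.0229393   1.92973495] [-0.71232585 -1.12008207  0.20116664] 0.013052601134271173 61.180593855679035
```

carry_out(
  moves=[
    [0,[0,0,0],0.5],
    [0,[0,0,0],0.4],
    [0,[0,0,0],0],
    [0,[0,0,0],0],
    [0,[0,0,0],0],
  ],
)

```text
t: 12.68
ee_pos: [0.5384, 0.0049, 0.1556]
tool_rot: [3.139, -0.003, 0.547]
wrist_force: [9.5, -4.7, 3.7]
finger_gap: 0.0128
grip_force: 60.8
```

```bash
python3 - <<'E'
from h import *
import cv2
s=robot.get_state();print(s['wrist_force'],s['moment'])
b=robot.read_camera("side")[120:240,320:440,::-1]
cv2.imwrite("pics/p4.png",cv2.resize(b,(600,600),interpolation=cv2.INTER_CUBIC))
E
```

```text
[ 9.50947683 -4.73826138  3.69429477] [-0.64641113 -1.32032851  0.12032365]
```

View pics/p4.png

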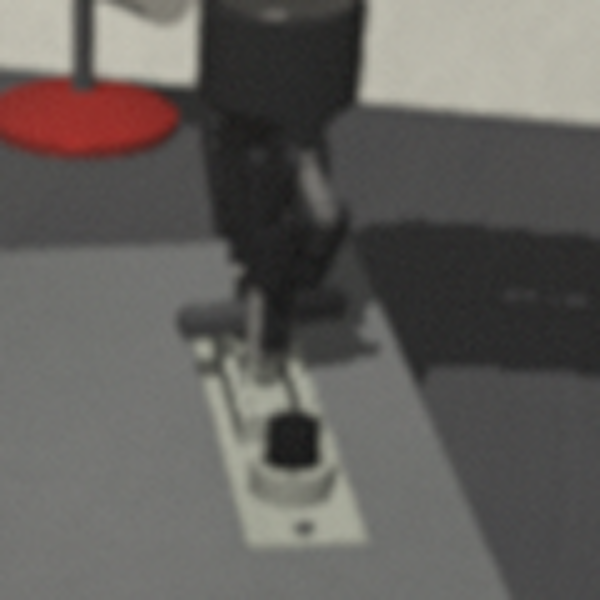

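The bar now lies crosswise, from (180,318) to (345,303), turned about 77°. I'll nudge it to the stop, then release and withdraw upwards.

carry_out(
  moves=[
    [0,[0,0,0],0.2],
    [0,[0,0,0],0],
    [0.6,[0,0,0],0],
    [0.6,[0,0,0],0],
    [0.6,[0,0,-0.3],0],
  ],
)

```text
t: 13.35
ee_pos: [0.5364, 0.0053, 0.1662]
tool_rot: [-3.14, 0.001, 0.529]
wrist_force: [0.6, 1.2, -0.0]
finger_gap: 0.0511
grip_force: 0.0
```

carry_out(
  moves=[
    [0.6,[0,0,-1],0],
    [0.6,[0,0,-1],0],
    [0.6,[0,0,-1],0],
    [0.6,[0,0,-0.5],0],
    [0.6,[0,0,0],0],
  ],
)

```text
t: 13.98
ee_pos: [0.5371, 0.0052, 0.3076]
tool_rot: [3.141, -0.001, 0.529]
wrist_force: [-0.3, -0.7, -0.0]
finger_gap: 0.0515
grip_force: 0.0
```

carry_out(
  moves=[
    [0.6,[0,0,0],0],
    [0.6,[0,0,0],0],
    [0.6,[0,0,0],0],
    [0.6,[0,0,0],0],
    [0.6,[0,0,0],0],
  ],
)

```text
t: 14.6
ee_pos: [0.5369, 0.0052, 0.3066]
tool_rot: [-3.142, 0.0, 0.529]
wrist_force: [-0.7, -0.6, 0.5]
finger_gap: 0.0514
grip_force: 0.0
```

carry_out(
  moves=[
    [0.6,[0,0,0],0],
    [0.6,[0,0,0],0],
    [0.6,[0,0,0],0],
    [0.6,[0,0,0],0],
    [0.6,[0,0,0],0],
  ],
)

```text
t: 15.22
ee_pos: [0.5369, 0.0052, 0.3067]
tool_rot: [3.142, 0.0, 0.529]
wrist_force: [-0.3, 0.1, -0.7]
finger_gap: 0.0514
grip_force: 0.0
```

```bash
python3 - <<'E'
from h import *
import cv2
b=robot.read_camera("side")[100:300,260:460,::-1]
cv2.imwrite("pics/p5.png",cv2.resize(b,(600,600),interpolation=cv2.INTER_CUBIC))
E
```

```text
(no output)
```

View pics/p5.png

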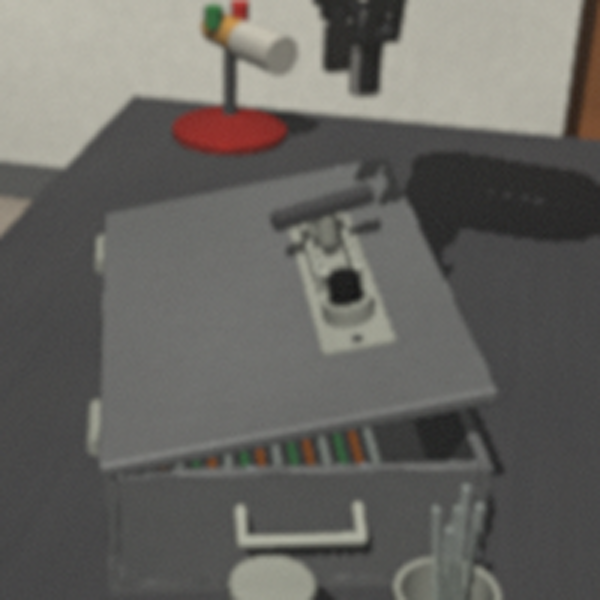

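The lid stands ajar, the handle is turned, from (275,218) to (372,190), and the gripper is clear. I'll wait a moment and hand in.

carry_out(
  moves=[
    [0.6,[0,0,0],0],
    [0.6,[0,0,0],0],
    [0.6,[0,0,0],0],
    [0.6,[0,0,0],0],
    [0.6,[0,0,0],0],
  ],
)

```text
t: 15.9
ee_pos: [0.5369, 0.0052, 0.3067]
tool_rot: [3.142, -0.0, 0.529]
wrist_force: [0.1, -0.4, 0.1]
finger_gap: 0.0512
grip_force: 0.0
```

carry_out(
  moves=[
    [0.6,[0,0,0],0],
    [0.6,[0,0,0],0],
    [0.6,[0,0,0],0],
    [0.6,[0,0,0],0],
    [0.6,[0,0,0],0],
  ],
)

```text
t: 16.52
ee_pos: [0.5369, 0.0052, 0.3067]
tool_rot: [-3.142, -0.0, 0.529]
wrist_force: [0.3, 0.3, 0.1]
finger_gap: 0.0512
grip_force: 0.0
```

```bash
python3 -c "
from station import robot
print(robot.job_done())"
```

```text
the job is handed in; nothing more can be done
None
```

The latch is open and the job is handed in at about 16.5 s; no verdict came back. The button released at about 10 N, the T-handle was turned about 1.36 rad (tool rotation), the lid stands ajar, and the arm never went near the jar, cup or paddle.

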